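Lay crisp wafers on the tea tray under a swing lamp

TASK

First swing the lamp, whose head hangs over the black tea tray, to the side so that its head is wholly clear of both the tray and the round board. Then lay each filled wafer from the board on the dish of its own colour, icing up, lengthwise and in the middle of the dish. The wafers are brittle: they crush at a grip of about 15 N, so keep well below that, set them down softly without dropping them, and leave the crockery and other things standing where they are.

Things in the scene. Friction and masses are not known exactly. Their poses are not given: they have to be found in the camera images.
- lamp_grip (a point): point to hold on the lamp's upright black grip rod (16 mm diameter, 72 mm long, up to 306 mm above the table), 22 mm below its top. Its x axis points along the arm to the hinge: an upright axis 330 mm away, in a post (22 mm thick, 255 mm tall, white foot 140 mm across) beyond the tray. The arm swings level, 1.25 rad either side of pointing at the robot, stiffly, and stays where it is left
- lamp_head (a point): centre of the underside of the white conical lamp head (90 mm diameter, underside 182 mm above the table), straight below the grip rod; the arm, from the head to the post, is a white bar 16 mm wide, 14 mm high
- tray: black tray with a red rim, 230 mm (its x) by 280 mm (its y), rim 14 mm high, floor 6 mm above the table; fixed; origin at the centre of its underside
- dish_pink: flat pink oblong dish without a rim, 150 x 84 mm and 10 mm thick (long axis its x), fixed on the tray (either half of it); origin at the centre of its underside, its top 10 mm above that
- dish_green: flat green oblong dish without a rim, 150 x 84 mm and 10 mm thick (long axis its x), fixed on the tray (either half of it); origin at the centre of its underside, its top 10 mm above that
- board: round wooden serving board, 230 mm diameter, 15 mm thick, fixed, left or right of the tray; origin at the centre of its underside
- wafer_pink: crisp filled wafer with a pink icing stripe on top, 110 x 50 x 30 mm (long axis its x, width its y), 60 g or so, loose, lying on the round board; origin at the centre of its underside. Brittle: it crushes if gripped with more than about 15 N
- wafer_green: crisp filled wafer with a green icing stripe on top, 110 x 50 x 30 mm (long axis its x, width its y), 60 g or so, loose, lying on the round board; origin at the centre of its underside. Brittle: it crushes if gripped with more than about 15 N
- bowl: lime-green round mixing bowl, 170 across the rim, 80 high, loose; it stands left or right of the tray, on the other side from the board; origin at the centre of its underside
- tea_cup: small blue handleless tea cup, 56 across, 60 high, loose, standing on the tray between the far ends of the two dishes; origin at the centre of its underside
- jam_jar: small amber jar with a red lid, 40 across, 50 high, loose, standing on the round board beside the wafers; origin at the centre of its underside
- mug: white mug with a handle, 76 across, 85 high, loose, beyond the tray to the right; origin at the centre of its underside
- soap: green bottle with a white cap, 56 across, 130 high, loose, far left of the table; origin at the centre of its underside
- white_bowl: white bowl, 100 across the rim, 55 high, loose, far right of the table; origin at the centre of its underside

How it is judged:
On the way:
1. the lamp head is swung clear of the tray and the board while both wafers still lie on the board ((y of lamp_head in the frame of tray above 0.185 m or y of lamp_head in the frame of tray below -0.185 m) and horizontal distance between lamp_head and board above 0.155 m and horizontal distance between each of wafer_pink, wafer_green and board below 0.11 m and distance of each of wafer_pink, wafer_green from where it was at the start of the episode below 0.04 m), for 0.2 s.
At the end, for the whole second after the job is handed in: Lamp head's centre 185 mm or more left or right of the tray's middle line and 155 mm or more from the board's centre; each wafer flat, icing up, released and still on its own colour's dish, centre within 20 mm lengthwise and 18 mm crosswise, long axis within 0.22 rad ((y of lamp_head in the frame of tray above 0.185 m or y of lamp_head in the frame of tray below -0.185 m) and horizontal distance between lamp_head and board above 0.155 m and x of wafer_pink in the frame of dish_pink between -0.02 and 0.02 m and y of wafer_pink in the frame of dish_pink between -0.018 and 0.018 m and z of wafer_pink in the frame of dish_pink between 0.005 and 0.015 m and angle between the x axis of wafer_pink and the x axis of dish_pink, either way round below 0.22 rad and angle between each of wafer_pink, wafer_green's own z axis and vertical below 0.15 rad and linear speed of each of wafer_pink, wafer_green below 0.02 m/s and contact force between each of wafer_pink, wafer_green and the fingers below 0.05 N and x of wafer_green in the frame of dish_green between -0.02 and 0.02 m and y of wafer_green in the frame of dish_green between -0.018 and 0.018 m and z of wafer_green in the frame of dish_green between 0.005 and 0.015 m and angle between the x axis of wafer_green and the x axis of dish_green, either way round below 0.22 rad); the robot touches nothing.
It fails at once if a wafer is crushed: the fingers' contact forces on it add up to more than 30 N (a grip of about 15 N) (contact force between any of wafer_pink, wafer_green and the fingers above 30 N).
It fails at once if a wafer is pressed on a dish or the board with more than 20 N (contact force between any of wafer_pink, wafer_green and dish_pink above 20 N or contact force between any of wafer_pink, wafer_green and dish_green above 20 N or contact force between any of wafer_pink, wafer_green and board above 20 N).
It fails at once if a wafer is dropped or thrown (faster than 0.5 m/s with no finger on it) ((linear speed of wafer_pink above 0.5 m/s and contact force between wafer_pink and the fingers below 0.05 N) or (linear speed of wafer_green above 0.5 m/s and contact force between wafer_green and the fingers below 0.05 N)).
It fails at once if a wafer is tipped by more than 45 degrees (angle between any of wafer_pink, wafer_green's own z axis and vertical above 0.79 rad).
It fails at once if a bystander (bowl, cup, jar, mug, bottle) is shifted by more than 30 mm or knocked over (distance of any of bowl, tea_cup, jam_jar, mug, soap, white_bowl from where it was at the start of the episode above 0.03 m or angle between any of bowl, tea_cup, jam_jar, mug, soap, white_bowl's own z axis and vertical above 0.5 rad).
It also fails if it takes over 72 s, if anything falls off the work surface, if the arm or the gripper's body presses on something with over 40 N, if the wrist force passes 120 N, or if a joint passes its speed limit or range.

ROBOT

A 7-joint arm with a two-finger parallel gripper is mounted at the origin on the work surface. World frame = base frame: x ahead of the robot, y to its left, z up, the work surface at z = 0. Lengths are in m, angles in rad, forces in N, time in s.
With the tool pointing down it reaches from about 0.425 to 0.95 m from the base axis. Payload 4.7 kg.
Tool frame: the origin (TCP) lies between the finger pads; the fingertips stand 14 mm ahead of it and the grasp point (between the pads) lies 5 mm behind it; z points along the fingers, y is the line along which they close (so a half turn about z gives the same grasp; the last joint's range is limited). The gripper opens to 87 mm and grips with 3 to 60 N. Pads are 19 mm wide; open, the fingers measure 117 mm over their backs; the gripper's body (75 mm by 190 mm) begins 51 mm behind the grasp point.
Start: joints at [-0.029, 0.469, -0.049, 1.532, 0.024, 1.141, -0.082], TCP at [0.675, 0, 0.237] pointing down, gripper open.
Joint ranges: [-2.59, 2.59], [-0.33, 1.99], [-1.39, 1.29], [0.1, 2.45], [-1.04, 4.18], [0.21, 1.99], [-2.66, 2.66]. Speed limits (rad/s): [2.57, 2.57, 3.14, 3.14, 3.14, 3.14, 3.14].

INTERFACE

Orientations are given as a unit quaternion [x, y, z, w].
In Python, from workcell import robot gives the robot as it stands.
- The arm moves only by the tool step_arm, never from a script. Its argument "series" is one flat list of numbers, 7 for each row, row after row: the shift along the tool's x, y, z in units of 0.3 m (1.0 is 0.3 m), then the turn, a rotation vector about the tool's x, y, z in units of 90 degrees (1.0 is 90 degrees), then the opening, from -1 (shut) to 1 (fully open). In form: [tx, ty, tz, wx, wy, wz, claw, tx, ty, tz, wx, wy, wz, claw, ...]. A call has 1 to 12 rows; each row is the pose to reach, as a shift and turn from the pose commanded when the call began, along the tool's axes at that moment; what a row does not reach only later rows make up. A row lasts 1/12 s, in which the tool goes at most 41.7 mm and 7.16 degrees, less where a joint would pass 70% of its speed; a pose out of reach is approached as far as the arm can. A call with a number of a shift or a turn outside -1 to 1 is refused whole. A call with a gripper value outside its range is refused whole. The fingers move at their own pace and stop on an object; "grip_force" is the grip in N (left out, the last holds). Time passes only in rows, so rows that repeat a pose let the fingers close. It gives the time, the measured TCP pose, the force, the opening and the grip force at its end, in the units of the state.
- robot.get_state(): the state, without advancing time (a new reading comes with each control period).
- robot.read_camera(name): name is "scene" or "side" or "wrist"; returns the picture (384x512x3 uint8, blue, green, red); there is no depth.
- robot.camera_model(name): a dict with "K" (3x3 intrinsics, pixels), "dist_coeffs" ([k1, k2, p1, p2, k3] as OpenCV has them; the pictures are not rectified), "rvec" (rotation vector, rad) and "tvec" (3), from world to camera coordinates, as OpenCV has them. Camera axes: x right, y down, z forward; pixel columns grow to the right and rows downward; lengths in m; the calibration is good to about 2 mm. A picture is of the moment at which its call begins: read the wrist's pose just before it. camera_model takes no time and is no camera call; for the wrist camera it gives the pose at the moment of the call.
- robot.sign_off(): hands the job in; it is judged then, once.
The state is a dict: "time": time; "joints": joint angles; "joint_vel": joint speeds; "joint_torque": joint torques, N m; "tool_pos": TCP position; "ee_rot": TCP orientation; "force": force on the tool from outside, world axes, zero at the start; "ft_torque": the same for the moment, N m; "finger_gap": finger opening in m; "grasp_force": force on a finger pad.
Only numpy, scipy, OpenCV 4.12 (cv2) and the standard library are available. Lean on these libraries where they do the work, as an engineer would, in place of code of your own. Each camera call takes 0.05 s, during which the arm holds its last target. There are 200 camera calls.

## Working session

There is one attempt and no reset: what is moved stays moved. The work goes in short steps, Python scripts to look and compute and a tool call to move; the robot and the scene stay as the last step left them, time stands still between calls to the robot, and variables do not carry over. Pictures are saved under pics/ and viewed, at most 10 in all, crops included, and the job is handed in when it is done.

Besides the shell and the picture viewer there is one more tool, called after "Call:" by a JSON object that holds its "method" and its "body", one argument or row to a line. step_arm: Moves the arm, as the interface text tells. Shifts and turns lie within -1 to 1; 1 stands for 0.3 m of shift or 90 degrees of turn. Its arguments: {"type":"object","properties":{"series":{"type":"array"},"grip_force":{"type":"number"}},"required":["series"]}

```bash
mkdir -p pics; python3 - <<'E'
from workcell import robot
import cv2,numpy as np
ims=[]
for n in("scene","side","wrist"):
    m=robot.camera_model(n); im=robot.read_camera(n); cv2.imwrite(f"pics/{n}0.png",im)
    R=cv2.Rodrigues(np.array(m["rvec"],float))[0]; print(n,np.round(-R.T@np.array(m["tvec"],float).ravel(),3),np.round(R[2],2),m["K"][0][0],m["dist_coeffs"])
s=robot.get_state();print(s)
E
```

```text
scene [1.081 0.452 0.802] [-0.54 -0.51 -0.67] 358.2117308888766 [-0.0967198  0.         0.         0.         0.       ]
side [ 0.446 -0.814  0.889] [ 0.11  0.74 -0.66] 352.95942280216326 [-0.08984114  0.          0.          0.          0.        ]
wrist [0.675 0.083 0.384] [-0.   -0.3  -0.95] 338.9883415034425 [0.03006933 0.         0.         0.         0.        ]
{'time': 0.15, 'joints': array([-0.02891109,  0.4692622 , -0.04860935,  1.53339484,  0.02410695,
        1.1409957 , -0.08230659]), 'joint_vel': array([-0.00070596, -0.00375638, -0.00075335, -0.00370712, -0.00135049,
        0.0004276 ,  0.00124866]), 'joint_torque': array([ 7.46239912e-04, -5.08426881e+01, -8.08802387e-02, -2.36421436e+01,
       -6.13636756e-02,  3.56170710e-02,  1.36465555e-04]), 'tool_pos': array([6.74574274e-01, 3.32478764e-05, 2.35746925e-01]), 'ee_rot': array([ 7.07090566e-01,  7.07122612e-01, -5.36908712e-04, -5.05155946e-04]), 'force': array([-1.06156637,  0.09425996,  0.68583659]), 'ft_torque': array([-0.00675004,  0.0328017 ,  0.02897552]), 'grasp_force': 0.0, 'finger_gap': 0.08672493764805228}
```

View pics/scene0.png

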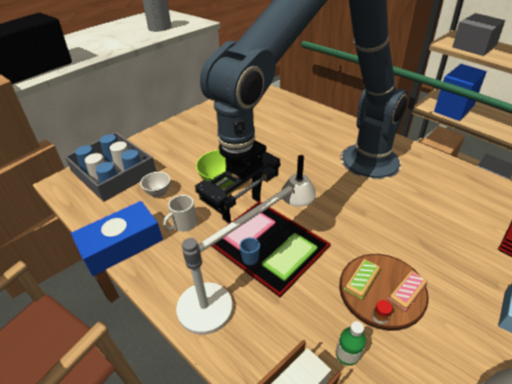

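View pics/side0.png

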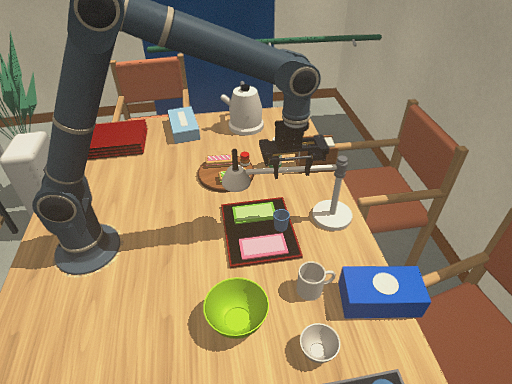

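The scene view shows the rod (scene ~300,158–180; side ~235,150–172), the hinge post (scene 192,247; side 342,160), the board on the left (+y) and the bowl on the right. I'll swing the lamp to the right (-y).

```bash
cat >h.py <<'E'
import cv2,numpy as np
from workcell import robot
def cam(n):
    m=robot.camera_model(n); R=cv2.Rodrigues(np.array(m["rvec"],float))[0]
    return dict(K=np.array(m["K"],float),d=np.array(m["dist_coeffs"],float),R=R,t=np.array(m["tvec"],float).ravel())
def ray(c,p):
    u=cv2.undistortPoints(np.array(p,float).reshape(-1,1,2),c["K"],c["d"]).reshape(-1,2)
    return -c["R"].T@c["t"], np.c_[u,np.ones(len(u))]@c["R"]
def plane(c,p,z):
    o,d=ray(c,p); return o+d*((z-o[2])/d[:,2])[:,None]
def tri(c1,p1,c2,p2):
    o1,a=ray(c1,p1);o2,b=ray(c2,p2);a=a[0]/np.linalg.norm(a[0]);b=b[0]/np.linalg.norm(b[0])
    s=np.linalg.lstsq(np.c_[a,-b],o2-o1,rcond=None)[0]; P,Q=o1+a*s[0],o2+b*s[1]
    return (P+Q)/2,np.linalg.norm(P-Q)
def proj(c,P):
    return cv2.projectPoints(np.array(P,float).reshape(-1,3),cv2.Rodrigues(c["R"])[0],c["t"],c["K"],c["d"])[0].reshape(-1,2)
def blobs(im,lo,hi,amin=60):
    h=cv2.cvtColor(im,cv2.COLOR_BGR2HSV); m=cv2.inRange(h,lo,hi)
    cs=cv2.findContours(m,cv2.RETR_EXTERNAL,cv2.CHAIN_APPROX_NONE)[0]
    return [c for c in cs if cv2.contourArea(c)>amin]
E
python3 - <<'E'
from h import *
S=cv2.imread("pics/scene0.png");D=cv2.imread("pics/side0.png");cs,cd=cam("scene"),cam("side")
def rod(im,x0,x1,y0,y1):
    m=(im[y0:y1,x0:x1].max(2)<75).astype(np.uint8);n,l,st,ce=cv2.connectedComponentsWithStats(m)
    k=1+np.argmax(st[1:,4]);print(st[k]+[x0,y0,0,0,0],ce[k]+[x0,y0]);
    ys,xs=np.nonzero(l==k);return [(xs[ys<ys.min()+3].mean()+x0,ys.min()+y0),(xs.mean()+x0,ys.mean()+y0),(xs[ys>ys.max()-3].mean()+x0,ys.max()+y0)]
a=rod(S,285,315,150,195);b=rod(D,222,245,140,180)
for p,q in zip(a,b):print(np.round(p,1),np.round(q,1),*tri(cs,p,cd,q))
print("post",tri(cs,(192,243),cd,(342,157)))
big=lambda im,y0,y1,x0,x1:cv2.resize(im[y0:y1,x0:x1],(500,400),interpolation=2)
cv2.imwrite("pics/c1.png",np.vstack([np.hstack([cv2.resize(S[140:270,170:330],(400,325)),cv2.resize(D[130:260,200:360],(400,325))])]))
E
```

```text
[296 155   8  27 140] [299.68571429 168.5       ]
[232 149   6  22  94] [234.71276596 159.70212766]
[300.5 155. ] [234.2 149. ] [0.50963748 0.03979547 0.30797999] 5.3768538600112966e-05
[299.7 168.5] [234.7 159.7] [0.50987688 0.04071502 0.26857525] 0.0008832172401100542
[299. 181.] [235.2 170. ] [0.50967802 0.04127395 0.2293003 ] 0.0012265580041883664
post (array([0.83674487, 0.0209066 , 0.25579536]), np.float64(0.004565741796344977))
```

View pics/c1.png

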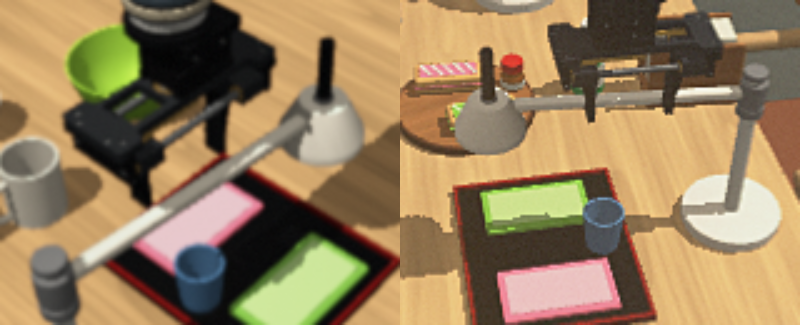

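Crop: the rod stands at (0.510, 0.040) with its top at 0.308, and the hinge post is at about (0.837, 0.021). Next I rise, turn 90° and go above the rod.

Call:
{"method": "step_arm", "body": {
  "series": [0,0,-0.4,0,0,0.2,1,0,0,-0.4,0,0,0.4,1,0,0,-0.4,0,0,0.6,1,0.133,-0.55,-0.4,0,0,1,1,0.133,-0.55,-0.4,0,0,1,1,0.133,-0.55,-0.4,0,0,1,1,0.133,-0.55,-0.4,0,0,1,1,0.133,-0.55,-0.4,0,0,1,1,0.133,-0.55,-0.4,0,0,1,1,0.133,-0.55,-0.4,0,0,1,1,0.133,-0.55,-0.4,0,0,1,1,0.133,-0.55,-0.4,0,0,1,1],
  "grip_force": 30
}}

```text
time: 1.15
tool_pos: [0.5096, 0.04, 0.3565]
ee_rot: [0.999, 0.032, -0.0, -0.0]
force: [0.5, -0.5, -0.5]
finger_gap: 0.0872
grasp_force: 0.0
```

Call:
{"method": "step_arm", "body": {
  "series": [0,0,0,0,0,0.08,1,0,0,0,0,0,0.08,1]
}}

```text
time: 1.32
tool_pos: [0.5098, 0.0399, 0.3563]
ee_rot: [1.0, -0.028, -0.0, 0.0]
force: [-0.2, 0.3, 0.0]
finger_gap: 0.0872
grasp_force: 0.0
```

Call:
{"method": "step_arm", "body": {
  "series": [0,0,0.13,0,0,0,1,0,0,0.26,0,0,0,1,0,0,0.26,0,0,0,1,0,0,0.26,0,0,0,-1,0,0,0.26,0,0,0,-1,0,0,0.26,0,0,0,-1,0,0,0.26,0,0,0,-1,0,0,0.26,0,0,0,-1,0,0,0.26,0,0,0,-1,0,0,0.26,0,0,0,-1]
}}

```text
time: 2.15
tool_pos: [0.5103, 0.04, 0.2792]
ee_rot: [1.0, -0.027, 0.001, -0.0]
force: [0.2, 0.9, 0.1]
finger_gap: 0.0483
grasp_force: 0.0
```

```bash
python3 - <<'E'
import numpy as np
# swing path in tool frame at start (tool x ~ to hinge). hinge at local (0.33,0); rotation about tool z = -a
P=np.array([.51,.04]);
for k in range(1,13):
    a=k*np.radians(6); # local: pos = (L,0)-R(-a)(L,0)
    L=.329; print(k,np.round([L*(1-np.cos(a))/.3, L*np.sin(a)/.3, -np.degrees(a)/90],3))
E
```

```text
1 [ 0.006  0.115 -0.067]
2 [ 0.024  0.228 -0.133]
3 [ 0.054  0.339 -0.2  ]
4 [ 0.095  0.446 -0.267]
5 [ 0.147  0.548 -0.333]
6 [ 0.209  0.645 -0.4  ]
7 [ 0.282  0.734 -0.467]
8 [ 0.363  0.815 -0.533]
9 [ 0.452  0.887 -0.6  ]
10 [ 0.548  0.95  -0.667]
11 [ 0.651  1.002 -0.733]
12 [ 0.758  1.043 -0.8  ]
```

Call:
{"method": "step_arm", "body": {
  "series": [0,0,0,0,0,0,-1,0,0,0,0,0,0,-1,0,0,0,0,0,0,-1,0,0,0,0,0,0,-1,0,0,0,0,0,0,-1,0,0,0,0,0,0,-1,0,0,0,0,0,0,-1,0,0,0,0,0,0,-1,0,0,0,0,0,0,-1]
}}

```text
time: 2.9
tool_pos: [0.51, 0.0398, 0.2785]
ee_rot: [1.0, -0.027, -0.0, 0.0]
force: [-0.1, -0.4, -0.3]
finger_gap: 0.0155
grasp_force: 30.0
```

Call:
{"method": "step_arm", "body": {
  "series": [0.002,0.057,0,0,0,-0.033,-1,0.006,0.115,0,0,0,-0.067,-1,0.014,0.172,0,0,0,-0.1,-1,0.024,0.228,0,0,0,-0.133,-1]
}}

```text
time: 3.23
tool_pos: [0.5122, -0.0291, 0.2785]
ee_rot: [0.997, 0.079, -0.001, -0.0]
force: [-2.9, 1.1, 0.4]
finger_gap: 0.015
grasp_force: 30.0
```

Call:
{"method": "step_arm", "body": {
  "series": [0.002,0.057,0,0,0,-0.033,-1,0.006,0.115,0,0,0,-0.067,-1,0.014,0.172,0,0,0,-0.1,-1,0.024,0.228,0,0,0,-0.133,-1,0.037,0.284,0,0,0,-0.167,-1,0.054,0.339,0,0,0,-0.2,-1,0.073,0.393,0,0,0,-0.233,-1,0.095,0.446,0,0,0,-0.267,-1,0.12,0.498,0,0,0,-0.3,-1,0.147,0.548,0,0,0,-0.333,-1]
}}

```text
time: 4.07
tool_pos: [0.5798, -0.1878, 0.2785]
ee_rot: [0.943, 0.332, -0.003, 0.0]
force: [-6.3, -3.1, 2.7]
finger_gap: 0.0153
grasp_force: 30.0
```

Call:
{"method": "step_arm", "body": {
  "series": [0.002,0.057,0,0,0,-0.033,-1,0.006,0.115,0,0,0,-0.067,-1,0.014,0.172,0,0,0,-0.1,-1,0.024,0.228,0,0,0,-0.133,-1,0.037,0.284,0,0,0,-0.167,-1,0.054,0.339,0,0,0,-0.2,-1,0.073,0.393,0,0,0,-0.233,-1,0.095,0.446,0,0,0,-0.267,-1,0.095,0.446,0,0,0,-0.267,-1]
}}

```text
time: 4.82
tool_pos: [0.6886, -0.277, 0.2786]
ee_rot: [0.854, 0.52, -0.002, 0.003]
force: [-3.1, -5.8, 2.6]
finger_gap: 0.0149
grasp_force: 30.0
```

Call:
{"method": "step_arm", "body": {
  "series": [0,0,0,0,0,0,1,0,0,0,0,0,0,1,0,0,0,0,0,0,1,0,0,0,0,0,0,1,0,0,0,0,0,0,1,0,0,0,0,0,0,1,0,0,-0.13,0,0,0,1,0,0,-0.26,0,0,0,1,0,0,-0.39,0,0,0,1,0,0,-0.39,0,0,0,1]
}}

```text
time: 5.65
tool_pos: [0.6906, -0.2716, 0.4061]
ee_rot: [0.853, 0.521, 0.005, 0.006]
force: [-1.1, 0.6, 1.8]
finger_gap: 0.0743
grasp_force: 0.0
```

```bash
python3 - <<'E'
from h import *
S=robot.read_camera("scene");cv2.imwrite("pics/scene1.png",S);D=robot.read_camera("side");cv2.imwrite("pics/side1.png",D)
cv2.imwrite("pics/c2.png",np.hstack([cv2.resize(S[130:350,170:450],(400,314)),cv2.resize(D[110:330,150:430],(400,314))]))
E
```

```text
(no output)
```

View pics/c2.png

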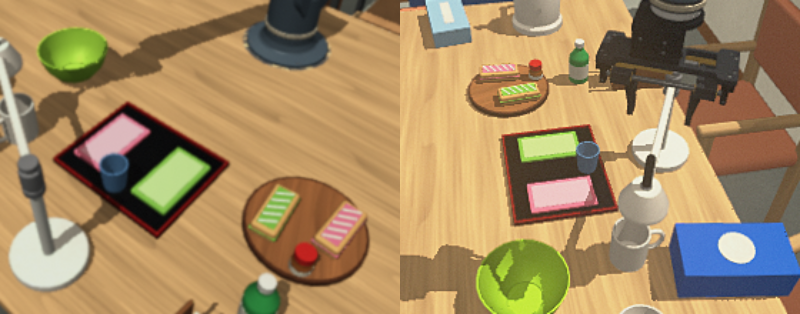

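Crop: the lamp head is clear on the right. Both dishes and both wafers are visible in both views: green wafer near scene (266,279), pink near (291,407), with the jar between and beyond them. Measuring next.

```bash
cat >m.py <<'E'
from h import *
G=((35,60,90),(60,255,255));K=((150,35,120),(179,200,255))
S=cv2.imread("pics/scene1.png");D=cv2.imread("pics/side1.png");cs,cd=cam("scene"),cam("side")
def get(im,lo,hi,box):
    x0,y0,x1,y1=box;o=np.zeros_like(im);o[y0:y1,x0:x1]=im[y0:y1,x0:x1]
    b=blobs(o,lo,hi,4);h=cv2.convexHull(np.vstack(b));return h
def ctr(h):
    m=cv2.moments(h);return m["m10"]/m["m00"],m["m01"]/m["m00"]
def fit(c,h,z):
    p=plane(c,h.reshape(-1,2),z)[:,:2].astype(np.float32);(cx,cy),(w,l),a=cv2.minAreaRect(p*1000)
    if w<l:a+=90;w,l=l,w
    return np.round([cx,cy,w,l,(a+90)%180-90],1)
B={"dG":(G,(255,230,325,285),(225,198,280,226),.016),"dP":(K,(218,205,278,252),(235,230,295,264),.016),
   "wG":(G,(340,255,384,302),(215,165,252,185),.045),"wP":(K,(388,265,430,312),(202,150,235,166),.045)}
for n,((lo,hi),bs,bd,z) in B.items():
    a=get(S,lo,hi,bs);b=get(D,lo,hi,bd);P,e=tri(cs,ctr(a),cd,ctr(b))
    print(n,"tri",np.round(P*1000,1),round(e*1000,1),"scene",fit(cs,a,z),"side",fit(cd,b,z),cv2.boundingRect(a),cv2.boundingRect(b))
E
python3 m.py
```

```text
dG tri [568.5  68.9  10.5] 5.3 scene [570.8  69.5 153.1  84.4   1. ] side [568.6  66.2 149.7  89.1   1. ] (262, 233, 55, 47) (232, 202, 43, 22)
dP tri [574.2 -88.   12.1] 1.0 scene [575.7 -85.5 153.   86.7   0.7] side [573.4 -89.4 149.1  88.1   1. ] (222, 210, 53, 39) (239, 233, 50, 26)
wG tri [516.3 267.5  45.5] 1.6 scene [515.2 267.2  92.1  32.2   5.8] side [515.6 269.1  91.5  32.1   6. ] (350, 261, 26, 29) (221, 168, 24, 9)
wP tri [470.3 374.1  44.9] 1.7 scene [469.5 373.8  90.1  31.1  -2.7] side [468.7 376.2  86.5  30.2  -3.8] (397, 273, 25, 29) (208, 155, 22, 6)
```

```bash
cat >go.py <<'E'
import sys
from h import *
from scipy.spatial.transform import Rotation as Ro
def go(x,y,z,a):
    s=robot.get_state();R=Ro.from_quat(s["ee_rot"]);T=Ro.from_quat([np.cos(np.radians(a/2)),np.sin(np.radians(a/2)),0,0])
    print("t",round(s["time"],2),"shift",np.round(R.inv().apply(np.array([x,y,z])-s["tool_pos"])/.3,3),"turn",np.round((R.inv()*T).as_rotvec()/(np.pi/2),3),"F",np.round(s["force"],1))
if __name__=="__main__": go(*map(float,sys.argv[1:]))
E
python3 go.py .6 -.02 .38 30
python3 - <<'E'
from m import *
for lo,hi,n in(((0,150,80),(8,255,255),"lid"),):
    a=get(S,lo,hi,(370,295,396,318));b=get(D,lo,hi,(240,148,252,162));print(n,tri(cs,ctr(a),cd,ctr(b)))
E
```

```text
t 5.75 shift [ 0.609 -0.646  0.059] turn [ 0.003 -0.002  0.365] F [-0.4 -0.3 -1.4]
dG tri [568.5  68.9  10.5] 5.3 scene [570.8  69.5 153.1  84.4   1. ] side [568.6  66.2 149.7  89.1   1. ] (262, 233, 55, 47) (232, 202, 43, 22)
dP tri [574.2 -88.   12.1] 1.0 scene [575.7 -85.5 153.   86.7   0.7] side [573.4 -89.4 149.1  88.1   1. ] (222, 210, 53, 39) (239, 233, 50, 26)
wG tri [516.3 267.5  45.5] 1.6 scene [515.2 267.2  92.1  32.2   5.8] side [515.6 269.1  91.5  32.1   6. ] (350, 261, 26, 29) (221, 168, 24, 9)
wP tri [470.3 374.1  44.9] 1.7 scene [469.5 373.8  90.1  31.1  -2.7] side [468.7 376.2  86.5  30.2  -3.8] (397, 273, 25, 29) (208, 155, 22, 6)
lid (array([0.5727784 , 0.35614305, 0.05748189]), np.float64(0.0016167074393883412))
```

Call:
{"method": "step_arm", "body": {
  "series": [0.609,-0.646,0.06,0,0,0.365,1,0.609,-0.646,0.06,0,0,0.365,1,0.609,-0.646,0.06,0,0,0.365,1,0.609,-0.646,0.06,0,0,0.365,1,0.609,-0.646,0.06,0,0,0.365,1,0.609,-0.646,0.06,0,0,0.365,1,0.609,-0.646,0.06,0,0,0.365,1,0.609,-0.646,0.06,0,0,0.365,1],
  "grip_force": 6
}}

```text
time: 6.42
tool_pos: [0.5972, -0.0128, 0.3759]
ee_rot: [0.965, 0.264, -0.001, -0.002]
force: [0.7, 0.6, -0.3]
finger_gap: 0.0874
grasp_force: 0.0
```

```bash
python3 go.py .5155 .265 .2 5.9
```

```text
t 6.42 shift [ 0.237 -0.933  0.59 ] turn [-0.003  0.002  0.274] F [ 0.7  0.6 -0.3]
```

Call:
{"method": "step_arm", "body": {
  "series": [0.237,-0.933,0.59,0,0,0.274,1,0.237,-0.933,0.59,0,0,0.274,1,0.237,-0.933,0.59,0,0,0.274,1,0.237,-0.933,0.59,0,0,0.274,1,0.237,-0.933,0.59,0,0,0.274,1,0.237,-0.933,0.59,0,0,0.274,1,0.237,-0.933,0.59,0,0,0.274,1,0.237,-0.933,0.59,0,0,0.274,1,0.237,-0.933,0.59,0,0,0.274,1,0.237,-0.933,0.59,0,0,0.274,1,0.237,-0.933,0.59,0,0,0.274,1,0.237,-0.933,0.59,0,0,0.274,1]
}}

```text
time: 7.42
tool_pos: [0.5224, 0.2559, 0.2009]
ee_rot: [0.999, 0.045, 0.001, 0.0]
force: [-0.0, -0.2, 0.7]
finger_gap: 0.0871
grasp_force: 0.0
```

```bash
python3 go.py .5155 .2675 .033 5.9; python3 - <<'E'
from h import *
W=robot.read_camera("wrist");cv2.imwrite("pics/w1.png",W);c=cam("wrist")
print(proj(c,[[.5155,.2675,.045],[.469,.375,.045],[.57,.068,.016]]).round(0))
E
```

```text
t 7.42 shift [-0.02  -0.041  0.56 ] turn [ 0.001 -0.001 -0.009] F [-0.  -0.2  0.7]
[[241. 188.]
 [126. 225.]
 [450. 144.]]
```

View pics/w1.png

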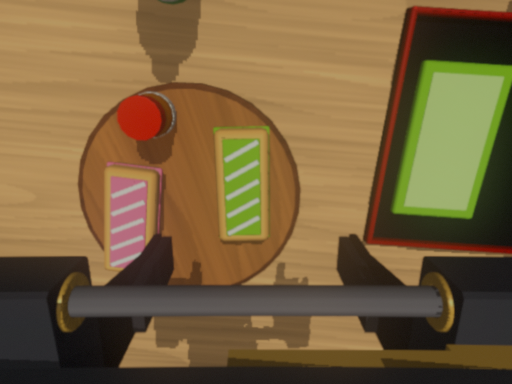

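Wrist view: green wafer centred at about (242,184), pink at (129,217), jar lid at (140,118), green dish at (452,140). My predictions are within ~4 px. I'll refine with plane fits.

```bash
python3 - <<'E' | tail -4
from m import *
W=cv2.imread("pics/w1.png");c=cam("wrist")
for n,(lo,hi),b,z in(("wG",G,(215,130,270,242),.045),("wP",K,(103,165,160,270),.045),("dG",G,(380,50,512,230),.016)):
    h=get(W,lo,hi,b);P=[tri(k,ctr(get(I,lo,hi,B[n][i])),c,ctr(h))[0]*1000 for k,I,i in((cs,S,1),(cd,D,2))];print(n,fit(c,h,z),np.round(P,1).tolist())
E
```

```text
wP tri [470.3 374.1  44.9] 1.7 scene [469.5 373.8  90.1  31.1  -2.7] side [468.7 376.2  86.5  30.2  -3.8] (397, 273, 25, 29) (208, 155, 22, 6)
wG [515.2 266.4  92.9  32.8   6.1] [[518.0, 267.0, 46.2], [516.8, 267.0, 46.0]]
wP [477.4 373.3 110.3  41.5 -10.5] [[478.8, 371.8, 48.6], [474.3, 373.7, 42.0]]
dG [569.4  69.  149.3  84.5   1. ] [[576.8, 71.7, 19.5], [571.1, 67.8, 12.9]]
```

Call:
{"method": "step_arm", "body": {
  "series": [-0.02,-0.04,0.1,0,0,-0.009,0.8,-0.02,-0.04,0.2,0,0,-0.009,0.8,-0.02,-0.04,0.3,0,0,-0.009,0.8,-0.02,-0.04,0.4,0,0,-0.009,0.8,-0.02,-0.04,0.4,0,0,-0.009,0.8]
}}

```text
time: 7.88
tool_pos: [0.5116, 0.2659, 0.0761]
ee_rot: [0.999, 0.052, -0.004, 0.003]
force: [-0.7, -0.7, -1.0]
finger_gap: 0.0789
grasp_force: 0.0
```

```bash
python3 go.py .5155 .267 .033 6
```

```text
t 7.88 shift [ 0.014 -0.003  0.144] turn [ 0.003  0.005 -0.   ] F [-0.7 -0.7 -1. ]
```

Call:
{"method": "step_arm", "body": {
  "series": [0,0,0.05,0,0,0,0.8,0,0,0.1,0,0,0,0.8,0,0,0.13,0,0,0,0.8,0,0,0.145,0,0,0,0.8,0,0,0.145,0,0,0,0.8,0,0,0.145,0,0,0,0.8]
}}

```text
time: 8.38
tool_pos: [0.5148, 0.2695, 0.0381]
ee_rot: [0.999, 0.053, 0.001, -0.0]
force: [0.9, -0.0, 0.6]
finger_gap: 0.0784
grasp_force: 0.0
```

```bash
python3 go.py .5155 .267 .033 6
```

```text
t 8.38 shift [0.001 0.009 0.017] turn [-0.    -0.001  0.001] F [ 0.9 -0.   0.6]
```

Call:
{"method": "step_arm", "body": {
  "series": [0.001,0.009,0.015,0,0,0,0.5,0.001,0.009,0.015,0,0,0,0.25,0.001,0.009,0.015,0,0,0,0.25,0.001,0.009,0.015,0,0,0,0.25,0.001,0.009,0.015,0,0,0,0.25,0.001,0.009,0.015,0,0,0,0.25,0.001,0.009,0.015,0,0,0,0.05,0.001,0.009,0.015,0,0,0,0.05,0.001,0.009,0.015,0,0,0,0.0,0.001,0.009,0.015,0,0,0,-0.2,0.001,0.009,0.015,0,0,0,-0.2],
  "grip_force": 7
}}

```text
time: 9.3
tool_pos: [0.5146, 0.267, 0.0326]
ee_rot: [0.999, 0.053, 0.0, -0.0]
force: [-0.1, 0.5, 0.4]
finger_gap: 0.0499
grasp_force: 7.0
```

Call:
{"method": "step_arm", "body": {
  "series": [0,0,-0.02,0,0,0,-0.2,0,0,-0.06,0,0,0,-0.2,0,0,-0.12,0,0,0,-0.2,0,0,-0.2,0,0,0,-0.2,0,0,-0.28,0,0,0,-0.2,0,0,-0.3,0,0,0,-0.2,0,0,-0.3,0,0,0,-0.2]
}}

```text
time: 9.88
tool_pos: [0.5161, 0.2677, 0.1255]
ee_rot: [0.999, 0.053, 0.003, -0.001]
force: [-0.1, 0.6, -1.7]
finger_gap: 0.0503
grasp_force: 7.0
```

```bash
python3 go.py .5705 .067 .12 1; python3 go.py .5705 .067 .12 1
```

```text
t 9.88 shift [0.109 0.685 0.017] turn [-0.002 -0.003  0.057] F [-0.1  0.6 -1.7]
t 9.88 shift [0.109 0.685 0.017] turn [-0.002 -0.003  0.057] F [-0.1  0.6 -1.7]
```

Call:
{"method": "step_arm", "body": {
  "series": [0.01,0.05,0,0,0,0.01,-0.2,0.02,0.13,0,0,0,0.02,-0.2,0.035,0.22,0,0,0,0.03,-0.2,0.05,0.31,0,0,0,0.04,-0.2,0.065,0.4,0,0,0,0.05,-0.2,0.08,0.49,0,0,0,0.057,-0.2,0.095,0.57,0,0,0,0.057,-0.2,0.105,0.63,0,0,0,0.057,-0.2,0.109,0.67,0,0,0,0.057,-0.2,0.109,0.685,0,0,0,0.057,-0.2,0.109,0.685,0,0,0,0.057,-0.2,0.109,0.685,0,0,0,0.057,-0.2]
}}

```text
time: 10.88
tool_pos: [0.5684, 0.0669, 0.122]
ee_rot: [1.0, 0.009, -0.001, -0.0]
force: [0.5, 0.4, -1.1]
finger_gap: 0.0498
grasp_force: 7.0
```

```bash
python3 go.py .5705 .068 .04 1; python3 - <<'E'
from h import *
cv2.imwrite("pics/w2.png",robot.read_camera("wrist"))
E
```

```text
t 10.88 shift [ 0.007 -0.003  0.273] turn [-0.     0.001  0.   ] F [ 0.5  0.4 -1.1]
```

View pics/w2.png

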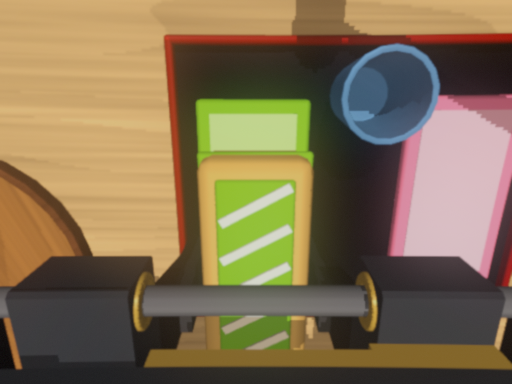

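Wrist view: the wafer is held straight (centre ~ (255,260)) and sits over the green dish; the cup is clear at (390,95). Lowering gently.

Call:
{"method": "step_arm", "body": {
  "series": [0.007,-0.003,0.06,0,0,0,-0.2,0.007,-0.003,0.13,0,0,0,-0.2,0.007,-0.003,0.19,0,0,0,-0.2,0.007,-0.003,0.23,0,0,0,-0.2,0.007,-0.003,0.26,0,0,0,-0.2,0.007,-0.003,0.273,0,0,0,-0.2,0.007,-0.003,0.273,0,0,0,-0.2,0.007,-0.003,0.273,0,0,0,-0.2,0.007,-0.003,0.273,0,0,0,-0.2]
}}

```text
time: 11.68
tool_pos: [0.5719, 0.0672, 0.0416]
ee_rot: [1.0, 0.009, 0.001, -0.0]
force: [0.7, -0.8, -0.7]
finger_gap: 0.0502
grasp_force: 7.0
```

Call:
{"method": "step_arm", "body": {
  "series": [0,0,0.005,0,0,0,-0.2,0,0,0.01,0,0,0,-0.2,0,0,0.01,0,0,0,-0.2,0,0,0.01,0,0,0,-0.2]
}}

```text
time: 12.02
tool_pos: [0.5712, 0.067, 0.0378]
ee_rot: [1.0, 0.009, 0.0, -0.0]
force: [-0.1, 0.1, -0.5]
finger_gap: 0.0499
grasp_force: 7.0
```

Call:
{"method": "step_arm", "body": {
  "series": [0,0,0.004,0,0,0,-0.2,0,0,0.008,0,0,0,-0.2,0,0,0.008,0,0,0,-0.2,0,0,0.008,0,0,0,-0.2]
}}

```text
time: 12.35
tool_pos: [0.571, 0.067, 0.0351]
ee_rot: [1.0, 0.009, -0.0, -0.0]
force: [0.9, -0.2, -1.1]
finger_gap: 0.05
grasp_force: 7.0
```

Call:
{"method": "step_arm", "body": {
  "series": [0,0,0.003,0,0,0,-0.2,0,0,0.005,0,0,0,-0.2,0,0,0.005,0,0,0,-0.2,0,0,0.005,0,0,0,-0.2]
}}

```text
time: 12.68
tool_pos: [0.5711, 0.067, 0.0337]
ee_rot: [1.0, 0.009, 0.0, 0.0]
force: [-0.6, 0.4, -1.0]
finger_gap: 0.0503
grasp_force: 7.0
```

Call:
{"method": "step_arm", "body": {
  "series": [0,0,0.003,0,0,0,-0.2,0,0,0.003,0,0,0,-0.2,0,0,0.003,0,0,0,-0.2]
}}

```text
time: 12.93
tool_pos: [0.5712, 0.067, 0.0335]
ee_rot: [1.0, 0.009, 0.0, -0.0]
force: [-1.3, -0.1, 5.7]
finger_gap: 0.0499
grasp_force: 7.0
```

Contact (about 6 N). Release and rise.

Call:
{"method": "step_arm", "body": {
  "series": [0,0,0,0,0,0,0.3,0,0,0,0,0,0,0.8,0,0,0,0,0,0,0.8,0,0,0,0,0,0,0.8,0,0,0,0,0,0,0.8,0,0,0,0,0,0,0.8,0,0,-0.06,0,0,0,0.8,0,0,-0.16,0,0,0,0.8,0,0,-0.3,0,0,0,0.8,0,0,-0.43,0,0,0,0.8,0,0,-0.53,0,0,0,0.8,0,0,-0.53,0,0,0,0.8]
}}

```text
time: 13.93
tool_pos: [0.5753, 0.0675, 0.199]
ee_rot: [1.0, 0.009, 0.007, -0.001]
force: [1.2, 0.5, 0.1]
finger_gap: 0.0781
grasp_force: 0.0
```

```bash
python3 go.py .5 .34 .2 -3; python3 - <<'E' | tail -3
from m import *
import cv2
W=robot.read_camera("wrist");cv2.imwrite("pics/w3.png",W);c=cam("wrist");print(proj(c,[[.57,.068,.046]]))
D=robot.read_camera("side");cv2.imwrite("pics/side2.png",D);hsv=(10,60,90),(25,255,255)
E
```

```text
t 13.93 shift [-0.235 -0.912 -0.004] turn [-0.002 -0.008  0.044] F [1.2 0.5 0.1]
wG tri [516.3 267.5  45.5] 1.6 scene [515.2 267.2  92.1  32.2   5.8] side [515.6 269.1  91.5  32.1   6. ] (350, 261, 26, 29) (221, 168, 24, 9)
wP tri [470.3 374.1  44.9] 1.7 scene [469.5 373.8  90.1  31.1  -2.7] side [468.7 376.2  86.5  30.2  -3.8] (397, 273, 25, 29) (208, 155, 22, 6)
[[253.40907877 188.64080307]]
```

View pics/w3.png

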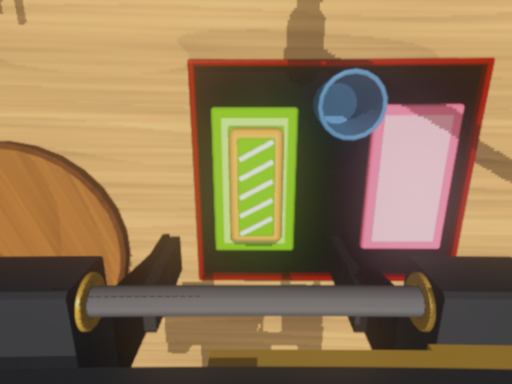

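The green wafer sits in the middle of its dish (256,185 in 255,178). Now the pink one.

Call:
{"method": "step_arm", "body": {
  "series": [-0.235,-0.912,0,0,0,0.044,0.8,-0.235,-0.912,0,0,0,0.044,0.8,-0.235,-0.912,0,0,0,0.044,0.8,-0.235,-0.912,0,0,0,0.044,0.8,-0.235,-0.912,0,0,0,0.044,0.8,-0.235,-0.912,0,0,0,0.044,0.8,-0.235,-0.912,0,0,0,0.044,0.8,-0.235,-0.912,0,0,0,0.044,0.8,-0.235,-0.912,0,0,0,0.044,0.8,-0.235,-0.912,0,0,0,0.044,0.8]
}}

```text
time: 14.87
tool_pos: [0.4954, 0.3379, 0.19]
ee_rot: [1.0, -0.026, -0.001, 0.001]
force: [-0.4, -0.6, 0.8]
finger_gap: 0.0782
grasp_force: 0.0
```

```bash
python3 - <<'E' | tail -5
from m import *
W=robot.read_camera("wrist");cv2.imwrite("pics/w4.png",W);c=cam("wrist")
q=proj(c,[.470,.374,.045])[0];print(q)
x,y=map(int,q)
h=cv2.convexHull(max(blobs(W,(140,60,100),(175,255,255),300),key=cv2.contourArea))
print(ctr(h),fit(c,h,.045),cv2.boundingRect(h))
P=[tri(k,ctr(get(I,*K,B["wP"][i])),c,ctr(h))[0]*1000 for k,I,i in((cs,S,1),(cd,D,2))];print(np.round(P,1).tolist())
W=cv2.imread("pics/w3.png")
E
python3 go.py .4695 .374 .12 -3.2
```

```text
wG tri [516.3 267.5  45.5] 1.6 scene [515.2 267.2  92.1  32.2   5.8] side [515.6 269.1  91.5  32.1   6. ] (350, 261, 26, 29) (221, 168, 24, 9)
wP tri [470.3 374.1  44.9] 1.7 scene [469.5 373.8  90.1  31.1  -2.7] side [468.7 376.2  86.5  30.2  -3.8] (397, 273, 25, 29) (208, 155, 22, 6)
[215.30806188 213.97057766]
(216.2766393442623, 186.37090163934425) [496.1 371.2  39.6  12.6 -66.1] (199, 171, 35, 31)
[[503.5, 372.0, 80.4], [481.7, 375.0, 39.1]]
t 14.92 shift [-0.095 -0.119  0.235] turn [0.002 0.001 0.001] F [ 0.5 -0.6 -0.2]
```

View pics/w4.png

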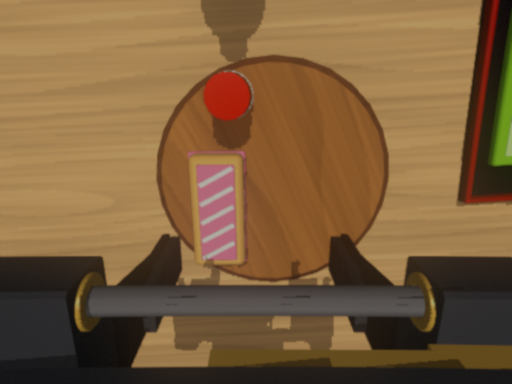

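Wrist view: the pink wafer's top face spans about (191,156)–(245,264), as predicted, and the jar at (228,95) is clear. Quick corner check.

```bash
python3 - <<'E' | tail -2
from m import *
c=cam("wrist");W=cv2.imread("pics/w4.png")
b=[k for k in blobs(W,(140,60,100),(179,255,255),15) if 192<k[:,0,0].min() and k[:,0,0].max()<240 and k[:,0,1].min()>162]
print("icing",fit(c,cv2.convexHull(np.vstack(b)),.045)); print(fit(c,np.array([[191,156],[242,156],[245,263],[196,264]]),.045))
E
```

```text
icing [469.8 372.4  92.6  32.5  -2.5]
[471.5 371.5 106.   47.5  -2.1]
```

Call:
{"method": "step_arm", "body": {
  "series": [-0.095,-0.119,0.1,0,0,0,0.8,-0.095,-0.119,0.2,0,0,0,0.8,-0.095,-0.119,0.235,0,0,0,0.8,-0.095,-0.119,0.235,0,0,0,0.8,-0.095,-0.119,0.235,0,0,0,0.8]
}}

```text
time: 15.33
tool_pos: [0.4707, 0.3741, 0.1211]
ee_rot: [1.0, -0.027, 0.0, 0.001]
force: [-0.0, 1.0, 1.0]
finger_gap: 0.0786
grasp_force: 0.0
```

```bash
python3 go.py .4695 .374 .0328 -3.2
```

```text
t 15.33 shift [-0.004 -0.     0.294] turn [ 0.001 -0.     0.001] F [-0.  1.  1.]
```

Call:
{"method": "step_arm", "body": {
  "series": [-0.003,0.004,0.08,0,0,-0.006,0.8,-0.003,0.004,0.15,0,0,-0.006,0.8,-0.003,0.004,0.21,0,0,-0.006,0.8,-0.003,0.004,0.255,0,0,-0.006,0.8,-0.003,0.004,0.28,0,0,-0.006,0.8,-0.003,0.004,0.28,0,0,-0.006,0.8,-0.003,0.004,0.28,0,0,-0.006,0.8]
}}

```text
time: 15.92
tool_pos: [0.4698, 0.375, 0.0386]
ee_rot: [1.0, -0.022, 0.001, -0.001]
force: [-0.2, 0.4, 1.1]
finger_gap: 0.0784
grasp_force: 0.0
```

```bash
python3 go.py .4697 .373 .0328 -2.7
```

```text
t 15.92 shift [-0.     0.007  0.019] turn [-0.001 -0.001  0.002] F [-0.2  0.4  1.1]
```

Call:
{"method": "step_arm", "body": {
  "series": [0,0.006,0.017,0,0,0,0.5,0,0.006,0.017,0,0,0,0.25,0,0.006,0.017,0,0,0,0.25,0,0.006,0.017,0,0,0,0.25,0,0.006,0.017,0,0,0,0.25,0,0.006,0.017,0,0,0,0.25,0,0.006,0.017,0,0,0,0.05,0,0.006,0.017,0,0,0,0.05,0,0.006,0.017,0,0,0,0.0,0,0.006,0.017,0,0,0,-0.2,0,0.006,0.017,0,0,0,-0.2]
}}

```text
time: 16.83
tool_pos: [0.4682, 0.3736, 0.0323]
ee_rot: [1.0, -0.021, 0.0, -0.0]
force: [0.7, 0.5, 0.2]
finger_gap: 0.0496
grasp_force: 7.0
```

Call:
{"method": "step_arm", "body": {
  "series": [0,0,-0.02,0,0,0,-0.2,0,0,-0.06,0,0,0,-0.2,0,0,-0.12,0,0,0,-0.2,0,0,-0.2,0,0,0,-0.2,0,0,-0.28,0,0,0,-0.2,0,0,-0.34,0,0,0,-0.2,0,0,-0.34,0,0,0,-0.2]
}}

```text
time: 17.42
tool_pos: [0.4705, 0.3754, 0.1395]
ee_rot: [1.0, -0.021, 0.003, -0.003]
force: [0.7, 0.9, -0.7]
finger_gap: 0.0496
grasp_force: 7.0
```

```bash
python3 go.py .5735 .13 .13 1;  python3 - <<'E' | tail -2
from m import *
import pickle
# pink dish from w3 with wrist pose then: TCP shift only (same orientation up to yaw 1 deg) -> check with the green wafer/dish centres
W=cv2.imread("pics/w3.png")
print(ctr(get(W,*K,(350,95,475,255))), ctr(get(W,*G,(205,100,305,255))))
E
```

```text
t 17.42 shift [0.378 0.803 0.029] turn [-0.004 -0.004 -0.038] F [ 0.7  0.9 -0.7]
wP tri [470.3 374.1  44.9] 1.7 scene [469.5 373.8  90.1  31.1  -2.7] side [468.7 376.2  86.5  30.2  -3.8] (397, 273, 25, 29) (208, 155, 22, 6)
(410.04350587059025, 175.6016105278802) (253.91032176952513, 176.57571738439646)
```

Call:
{"method": "step_arm", "body": {
  "series": [0.025,0.05,0,0,0,-0.01,-0.2,0.06,0.13,0,0,0,-0.02,-0.2,0.11,0.23,0,0,0,-0.03,-0.2,0.16,0.34,0,0,0,-0.038,-0.2,0.21,0.45,0,0,0,-0.038,-0.2,0.26,0.56,0,0,0,-0.038,-0.2,0.31,0.66,0,0,0,-0.038,-0.2,0.345,0.74,0,0,0,-0.038,-0.2,0.37,0.79,0,0,0,-0.038,-0.2,0.378,0.803,0,0,0,-0.038,-0.2,0.378,0.803,0,0,0,-0.038,-0.2]
}}

```text
time: 18.33
tool_pos: [0.5715, 0.1265, 0.134]
ee_rot: [1.0, 0.007, -0.0, 0.0]
force: [0.1, 0.2, -0.5]
finger_gap: 0.0496
grasp_force: 7.0
```

```bash
python3 go.py .5745 -.0875 .13 1
```

```text
t 18.33 shift [-0.     0.713  0.014] turn [ 0.     0.    -0.002] F [ 0.1  0.2 -0.5]
```

Call:
{"method": "step_arm", "body": {
  "series": [0,0.05,0,0,0,-0.002,-0.2,0,0.13,0,0,0,-0.002,-0.2,0,0.23,0,0,0,-0.002,-0.2,0,0.34,0,0,0,-0.002,-0.2,0,0.45,0,0,0,-0.002,-0.2,0,0.56,0,0,0,-0.002,-0.2,0,0.64,0,0,0,-0.002,-0.2,0,0.69,0,0,0,-0.002,-0.2,0,0.713,0,0,0,-0.002,-0.2,0,0.713,0,0,0,-0.002,-0.2,0,0.713,0,0,0,-0.002,-0.2]
}}

```text
time: 19.25
tool_pos: [0.5751, -0.0834, 0.1341]
ee_rot: [1.0, 0.012, -0.0, -0.001]
force: [-0.6, -0.6, -0.5]
finger_gap: 0.0499
grasp_force: 7.0
```

```bash
python3 - <<'E' | tail -1
from m import *
W=robot.read_camera("wrist");cv2.imwrite("pics/w5.png",W);c=cam("wrist")
# dish back (far) edge and corners visible: report pink dish hull rect in wrist view beyond the wafer
e=proj(c,[[.6495,-.1295,.016],[.6495,-.0455,.016]]).round(1).tolist();h=get(W,*K,(150,40,400,160)).reshape(-1,2);print(e,h[:,0].min(),h[:,0].max(),h[:,1].min())
E
python3 go.py .5745 -.0875 .041 1
```

```text
[[317.9, 101.7], [206.9, 98.9]] 196 316 100
t 19.3 shift [-0.003  0.015  0.31 ] turn [-0.001  0.     0.004] F [ 0.7  0.5 -0.7]
```

View pics/w5.png

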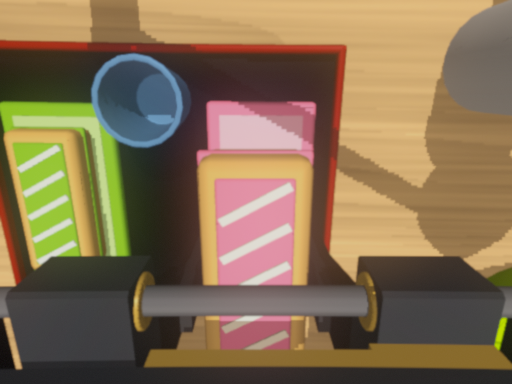

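Wrist view: the wafer is held straight over the pink dish (far corners at (207,102) and (316,102), as predicted). Lowering.

Call:
{"method": "step_arm", "body": {
  "series": [-0.003,0.013,0.06,0,0,0.004,-0.2,-0.003,0.013,0.13,0,0,0.004,-0.2,-0.003,0.013,0.2,0,0,0.004,-0.2,-0.003,0.013,0.26,0,0,0.004,-0.2,-0.003,0.013,0.295,0,0,0.004,-0.2,-0.003,0.013,0.31,0,0,0.004,-0.2,-0.003,0.013,0.31,0,0,0.004,-0.2,-0.003,0.013,0.31,0,0,0.004,-0.2,-0.003,0.013,0.31,0,0,0.004,-0.2]
}}

```text
time: 20.05
tool_pos: [0.5752, -0.0895, 0.0424]
ee_rot: [1.0, 0.007, 0.001, 0.0]
force: [-0.0, 0.0, -0.4]
finger_gap: 0.05
grasp_force: 7.0
```

Call:
{"method": "step_arm", "body": {
  "series": [0,0,0.005,0,0,0,-0.2,0,0,0.01,0,0,0,-0.2,0,0,0.013,0,0,0,-0.2,0,0,0.013,0,0,0,-0.2,0,0,0.013,0,0,0,-0.2]
}}

```text
time: 20.47
tool_pos: [0.5742, -0.0898, 0.0374]
ee_rot: [1.0, 0.007, 0.0, -0.0]
force: [0.2, -0.8, -0.7]
finger_gap: 0.0501
grasp_force: 7.0
```

Call:
{"method": "step_arm", "body": {
  "series": [0,-0.005,0.004,0,0,0,-0.2,0,-0.005,0.008,0,0,0,-0.2,0,-0.005,0.009,0,0,0,-0.2,0,-0.005,0.009,0,0,0,-0.2]
}}

```text
time: 20.8
tool_pos: [0.5741, -0.0882, 0.0345]
ee_rot: [1.0, 0.007, -0.0, -0.0]
force: [-0.2, -0.4, -0.3]
finger_gap: 0.0498
grasp_force: 7.0
```

Call:
{"method": "step_arm", "body": {
  "series": [0,0,0.003,0,0,0,-0.2,0,0,0.004,0,0,0,-0.2,0,0,0.004,0,0,0,-0.2,0,0,0.004,0,0,0,-0.2]
}}

```text
time: 21.13
tool_pos: [0.5742, -0.0882, 0.0334]
ee_rot: [1.0, 0.007, 0.0, -0.0]
force: [-0.1, -0.2, -0.4]
finger_gap: 0.05
grasp_force: 7.0
```

Call:
{"method": "step_arm", "body": {
  "series": [0,0,0.003,0,0,0,-0.2,0,0,0.003,0,0,0,-0.2,0,0,0.003,0,0,0,-0.2]
}}

```text
time: 21.38
tool_pos: [0.5743, -0.0883, 0.0332]
ee_rot: [1.0, 0.007, 0.0, -0.0]
force: [-3.0, -0.1, 5.4]
finger_gap: 0.0495
grasp_force: 7.0
```

Call:
{"method": "step_arm", "body": {
  "series": [0,0,0,0,0,0,0.3,0,0,0,0,0,0,0.8,0,0,0,0,0,0,0.8,0,0,0,0,0,0,0.8,0,0,0,0,0,0,0.8,0,0,0,0,0,0,0.8,0,0,-0.06,0,0,0,0.8,0,0,-0.16,0,0,0,0.8,0,0,-0.3,0,0,0,0.8,0,0,-0.43,0,0,0,0.8,0,0,-0.53,0,0,0,0.8,0,0,-0.53,0,0,0,0.8]
}}

```text
time: 22.38
tool_pos: [0.5783, -0.0889, 0.1988]
ee_rot: [1.0, 0.007, 0.007, 0.001]
force: [1.2, -0.6, -0.4]
finger_gap: 0.0783
grasp_force: 0.0
```

Call:
{"method": "step_arm", "body": {
  "series": [0,0,0,0,0,0,0.8,0,0,0,0,0,0,0.8,0,0,0,0,0,0,0.8,0,0,0,0,0,0,0.8]
}}

```text
time: 22.72
tool_pos: [0.5732, -0.0881, 0.1898]
ee_rot: [1.0, 0.007, -0.002, -0.0]
force: [-0.1, 0.3, -0.0]
finger_gap: 0.0784
grasp_force: 0.0
```

```bash
python3 - <<'E' | tail -1
from m import *
W=robot.read_camera("wrist");D=robot.read_camera("side");S2=robot.read_camera("scene");cv2.imwrite("pics/fin.png",np.hstack([cv2.resize(W,(400,300)),cv2.resize(D[110:320,150:430],(400,300))]))
m=(S2[130:330,180:320].max(2)<0)
c=cam("side");a=cv2.inRange(D[180:260,290:340],(0,0,0),(75,75,75));ys,xs=np.nonzero(a)
print("ok")
E
```

```text
ok
```

View pics/fin.png

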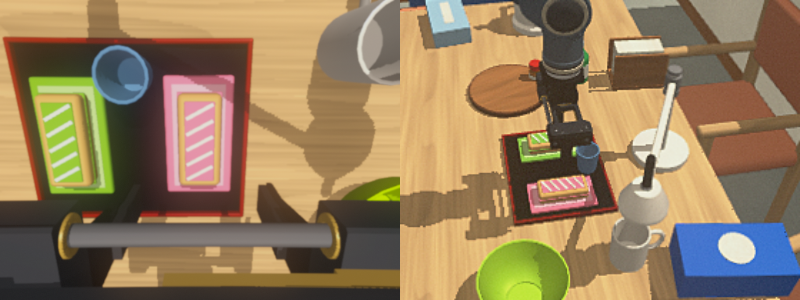

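Both wafers lie centred on their own dishes, the lamp head is still clear on the right, the cup and jar are untouched, and the robot touches nothing.

```bash
python3 -c "
from workcell import robot
print(robot.sign_off())"
```

```text
the job is handed in; nothing more can be done
None
```

The job is handed in (no verdict came back): the lamp is swung clear to the right, and the last pictures show both wafers centred on the dishes of their own colour, icing up.

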